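# Rub down a raked handrail with a sprung sanding block

## Task

Pick up the orange sanding block by its dark wooden handle, set it flat and lengthwise on the sloping handrail with its middle over the lower blue line, and rub up the slope in one unbroken stroke until its middle is over the upper blue line, pressing steadily so that the sprung sole stays partly pressed in, never hard against its stop. Do not knock the newel post at the top of the rail. Then set the block down, without dropping it, sole down near the middle of the grey tray and let go, leaving the glue bottle, the finial and the hammer where they are.

Things in the scene. Friction and masses are not known exactly. Their poses are not given: they have to be found in the camera images.
- block_grip (a point): Centre of the sanding block's dark wooden handle, 70 mm above the sole's underside. The handle is a rib 28 mm wide (block x), 85 long (block y), 38 to 90 mm above that underside; grip it across its width. Below it an orange base 60 x 100 mm (x, y), then the sole. z is up out of the handle; the block is alike end for end, weighs about 0.35 kg and starts standing on its sole on the 3 mm cork mat.
- sole (a joint): How far the sole is pressed up towards the base of the block, in m: 0 = fully out (also when it just stands on its sole), 0.012 = hard against the stop. The sole is on springs: it begins to move at 4 N and takes 1 N more for each mm.
- sole_face (a point): Middle of the underside of the sanding block's sole, a plate 60 x 100 mm (block x, y), 12 mm thick with a red underside. It has the block's axes. With the sole fully out it lies 70 mm straight below the handle centre, and comes nearer to it as the sole is pressed in.
- rail: Fixed straight pine handrail, sloping 32 degrees. Origin: middle of its flat top face, half-way between the blue lines, 150 mm above the bench. x across, y along it up the slope, z square off the face. 60 mm wide, 40 thick; the top face runs from y = -160 mm to y = +170 mm, where it meets the newel post. Two blue lines 5 mm wide cross it at y = -95 and +95 mm.
- newel: Upright square newel post, 60 mm wide, at the upper end of the rail. Origin: centre of its foot, 18 mm above the bench; with its dark cap (74 mm wide) and knob it stands to 300 mm above the bench. Fixed.
- tray_in (a point): Centre of the inner floor of the shallow grey tray, which stands fixed on the cork mat. Inside 100 x 150 mm (x, y), outside 110 x 160 mm, rim 18 mm above the mat, floor about 5 mm thick. x, y along its sides, z up.
- glue_mid (a point): Middle of the yellow glue bottle, 56 mm across, 160 mm tall, standing on the bench. A bystander.
- finial_mid (a point): Middle of a dark turned wooden finial, 68 mm across, 90 mm tall, standing on the bench. A bystander.
- hammer_grip (a point): Handle of a hammer with a pale wooden handle, about 250 mm long, lying on the bench. A bystander.
Mind the look-alikes: they are no part of the job. Several things look just like the part that bears tray_in: the one meant starts nearest to the robot's base. Leave any yellow look-alike of the part that bears block_grip alone.

How it is judged:
On the way, in this order (a step that is already met when the one before it is completed fails the run):
1. the block rests flat and lengthwise on the rail with its middle at the lower blue line (within 20 mm), sole pressed in 1 to 10 mm (y of sole_face in the frame of rail between -0.115 and -0.075 m and x of sole_face in the frame of rail between -0.018 and 0.018 m and value of joint sole between 0.001 and 0.01 m and angle between the z axis of sole_face and the z axis of rail, either way round below 0.11 rad and angle between the y axis of sole_face and the y axis of rail, either way round below 0.16 rad and contact force between block and rail above 2 N), for 0.1 s.
2. the stroke passes the lower quarter, still flat, sole pressed in 1 to 10 mm (y of sole_face in the frame of rail between -0.064 and -0.036 m and x of sole_face in the frame of rail between -0.018 and 0.018 m and value of joint sole between 0.001 and 0.01 m and angle between the z axis of sole_face and the z axis of rail, either way round below 0.11 rad and angle between the y axis of sole_face and the y axis of rail, either way round below 0.16 rad and contact force between block and rail above 2 N), for 0.04 s.
3. the stroke passes the middle, still flat, sole pressed in 1 to 10 mm (y of sole_face in the frame of rail between -0.014 and 0.014 m and x of sole_face in the frame of rail between -0.018 and 0.018 m and value of joint sole between 0.001 and 0.01 m and angle between the z axis of sole_face and the z axis of rail, either way round below 0.11 rad and angle between the y axis of sole_face and the y axis of rail, either way round below 0.16 rad and contact force between block and rail above 2 N), for 0.04 s.
4. the stroke passes the upper quarter, still flat, sole pressed in 1 to 10 mm (y of sole_face in the frame of rail between 0.036 and 0.064 m and x of sole_face in the frame of rail between -0.018 and 0.018 m and value of joint sole between 0.001 and 0.01 m and angle between the z axis of sole_face and the z axis of rail, either way round below 0.11 rad and angle between the y axis of sole_face and the y axis of rail, either way round below 0.16 rad and contact force between block and rail above 2 N), for 0.04 s.
5. the block reaches the upper blue line (its middle within 20 mm), still flat and pressed in (y of sole_face in the frame of rail between 0.075 and 0.115 m and x of sole_face in the frame of rail between -0.018 and 0.018 m and value of joint sole between 0.001 and 0.01 m and angle between the z axis of sole_face and the z axis of rail, either way round below 0.11 rad and angle between the y axis of sole_face and the y axis of rail, either way round below 0.16 rad and contact force between block and rail above 2 N), for 0.04 s.
At the end, for the whole second after the job is handed in: The block stands sole down on the tray's floor (underside within 5 mm of it, upright within 4.5 degrees), its middle within 35 mm of the tray's, released and at rest, after the whole stroke has been made (horizontal distance between sole_face and tray_in below 0.035 m and z of sole_face in the frame of tray_in below 0.005 m and angle between sole_face's own z axis and vertical below 0.08 rad and linear speed of block below 0.02 m/s and contact force between the fingers and block below 0.05 N); the robot touches nothing.
It fails at once if the sole is driven hard against its stop (pressed in more than 11.5 mm) (value of joint sole above 0.0115 m).
It fails at once if the block is lifted off the rail part-way (middle of the sole 7 to 25 mm above its face within 60 mm of the middle) (y of sole_face in the frame of rail between -0.06 and 0.06 m and x of sole_face in the frame of rail between -0.03 and 0.03 m and z of sole_face in the frame of rail between 0.007 and 0.025 m).
It fails at once if the newel post is knocked (more than 4 N) (contact force between newel and anything else above 4 N).
It fails at once if the block is dropped (falls faster than 0.4 m/s out of the gripper) (contact force between the fingers and block below 0.05 N and linear speed of block above 0.4 m/s).
It fails at once if the glue bottle, finial or hammer is pushed more than 30 mm or knocked over (distance of any of glue_mid, finial_mid, hammer_grip from where it was at the start of the episode above 0.03 m).
It also fails if it takes over 72 s, if anything falls off the work surface, if the arm or the gripper's body presses on something with over 40 N, if the wrist force passes 120 N, or if a joint passes its speed limit or range.

## Robot

A 6-joint arm with a two-finger parallel gripper is mounted at the origin on the work surface. World frame = base frame: x ahead of the robot, y to its left, z up, the work surface at z = 0. Lengths are in m, angles in rad, forces in N, time in s.
With the tool pointing down it reaches from about 0.375 to 0.9 m from the base axis. Payload 3.1 kg.
Tool frame: the origin (TCP) lies at the very end of the fingers, on their centre line; the grasp point (between the pads) lies 19 mm behind it; z points along the fingers, y is the line along which they close (so a half turn about z gives the same grasp; the last joint's range is limited). The gripper opens to 87 mm and grips with 3 to 60 N. Pads are 19 mm wide; open, the fingers measure 117 mm over their backs; the gripper's body (75 mm by 190 mm) begins 51 mm behind the grasp point.
Start: joints at [0.974, 0.527, 1.433, -0, 1.181, -0.178], TCP at [0.254, 0.571, 0.223] pointing down, gripper open.
Joint ranges: [-3.08, 3.08], [-0.75, 2.2], [0.22, 2.44], [-1.43, 4.57], [0, 2.65], [-2.85, 2.85]. Speed limits (rad/s): [2.79, 2.79, 3.14, 3.14, 3.14, 3.14].

## Interface

Orientations are given as a rotation vector (axis times angle).
In Python, from bench import readout, cams, ticket gives the robot as it stands. The module is installed in compiled form; this text tells all that it offers.
- The arm moves only by the tool jog_arm, never from a script. Its argument "deltas" is a list that holds one entry, the list of rows, each a list of 6 numbers: the shift along the world's x, y, z in units of 250 mm (1.0 is 250 mm), then the turn, a rotation vector about the world's x, y, z in units of pi rad (1.0 is pi rad). A call has exactly 5 rows; each row is the pose to reach, as a shift and turn from the pose commanded when the call began, turning the shorter way round; what a row does not reach only later rows make up. A row lasts 1/8 s, in which the tool goes at most 62.5 mm and 10.7 degrees, less where a joint would pass 70% of its speed; a pose out of reach is approached as far as the arm can. A call with a number of a shift or a turn outside -1 to 1 is refused whole. A call with a gripper value outside its range is refused whole. "gripper" is the opening, from 0 (shut) to 1 (fully open), set as the call begins (left out, the last holds). The fingers move at their own pace and stop on an object; "force" is the grip in N (left out, the last holds). Time passes only in rows, so rows that repeat a pose let the fingers close, or fill a call up. It gives the time, the measured TCP pose, the force, the opening and the grip force at its end, in the units of the state.
- readout.get_state(): the state, without advancing time (a new reading comes with each control period).
- cams.get_image(name): name is "scene" or "top" or "wrist"; returns a dict with "frame" (384x512x3 uint8, red, green, blue), "intrinsics" (3x3 intrinsics, pixels), "dist" ([k1, k2, p1, p2, k3] as OpenCV has them; the pictures are not rectified), "camera_from_world" (4x4, takes a point from world to camera coordinates). Camera axes: x right, y up, looking along -z (the intrinsics and any distortion apply to the point x, -y, -z); pixel columns grow to the right and rows downward; lengths in m; the calibration is good to about 2 mm. A picture is of the moment at which its call begins. There is no depth.
- ticket.hand_in(): hands the job in; it is judged then, once.
The state is a dict: "clock": time; "joint_pos": joint angles; "qd": joint speeds; "tau": joint torques, N m; "tool_pos": TCP position; "eef_rot": TCP orientation; "ft_force": force on the tool from outside, world axes, zero at the start; "moment": the same for the moment, N m; "width": finger opening in m; "grip_force": force on a finger pad.
Only numpy, scipy, OpenCV 4.12 (cv2) and the standard library are available. Lean on these libraries where they do the work, as an engineer would, in place of code of your own. Each camera call takes 0.05 s, during which the arm holds its last target. There are 200 camera calls.

## Working session

There is one attempt and no reset: what is moved stays moved. The work goes in short steps, Python scripts to look and compute and a tool call to move; the robot and the scene stay as the last step left them, time stands still between calls to the robot, and variables do not carry over. Pictures are saved under pics/ and viewed, at most 10 in all, crops included, and the job is handed in when it is done.

Besides the shell and the picture viewer there is one more tool, called after "Emit:" as name(argument=value, ...), one argument or row to a line, values as JSON. jog_arm: Moves the arm, as the interface text tells. Shifts and turns lie within -1 to 1; 1 stands for 250 mm of shift or pi rad of turn. Its arguments: {"type":"object","properties":{"deltas":{"type":"array"},"gripper":{"type":"number"},"force":{"type":"number"}},"required":["deltas"]}

```bash
mkdir -p pics
cat > h.py <<'E'
import numpy as np,cv2
from bench import readout,cams,ticket
def grab(n):
    d=cams.get_image(n); return d
def ray(d,uv):
    K=np.array(d["intrinsics"],float);D=np.array(d["dist"],float);T=np.array(d["camera_from_world"])
    p=cv2.undistortPoints(np.array(uv,float).reshape(-1,1,2),K,D).reshape(-1,2)
    v=np.c_[p[:,0],-p[:,1],-np.ones(len(p))]
    R=T[:3,:3]; return -R.T@T[:3,3], v@R
def onz(d,uv,z):
    c,v=ray(d,uv); return c+v*((z-c[2])/v[:,2])[:,None]
def tri(da,ua,db,ub):
    c1,v1=ray(da,[ua]);c2,v2=ray(db,[ub]);A=np.c_[v1[0],-v2[0]]
    s=np.linalg.lstsq(A,c2-c1,rcond=None)[0];p=c1+s[0]*v1[0];q=c2+s[1]*v2[0];return (p+q)/2,np.linalg.norm(p-q)
def proj(d,P):
    K=np.array(d["intrinsics"],float);D=np.array(d["dist"],float);T=np.array(d["camera_from_world"])
    q=np.atleast_2d(P)@T[:3,:3].T+T[:3,3]; q=q*[1,-1,-1]
    return cv2.projectPoints(q,np.zeros(3),np.zeros(3),K,D)[0].reshape(-1,2)
E
python3 - <<'E'
from h import *
import pickle
S={n:grab(n) for n in("scene","top")}
pickle.dump(S,open("s.pkl","wb"))
for n in S:
    f=S[n]["frame"][:,:,::-1]; cv2.imwrite(f"pics/{n}0.png",cv2.resize(f,(768,576),interpolation=cv2.INTER_CUBIC))
    c,v=ray(S[n],[[256,192]]);print(n,c.round(3),v.round(2))
print(readout.get_state())
E
```

```text
scene [1.053 1.017 0.988] [[-0.36 -0.65 -0.67]]
top [0.475 0.129 1.657] [[ 0.03 -0.01 -1.  ]]
{'clock': 0.1, 'joint_pos': array([ 9.73496622e-01,  5.28409303e-01,  1.43374674e+00,  1.24808310e-05,
        1.18138822e+00, -1.78468955e-01]), 'qd': array([ 3.75786478e-05,  5.87943397e-06, -2.69731156e-03, -2.54398139e-04,
        1.25327630e-03, -1.17154698e-04]), 'tau': array([-4.50325033e-04, -4.40985954e+01, -1.77149373e+01,  6.34721154e-02,
        5.34417224e-02, -3.08273445e-05]), 'tool_pos': array([0.253768  , 0.57046006, 0.22165602]), 'eef_rot': array([-6.52951028e-01, -3.07222180e+00,  2.83032018e-03]), 'ft_force': array([-0.34163822, -0.04610992,  0.47474767]), 'moment': array([-0.0443891 , -0.0162499 ,  0.05506549]), 'grip_force': 0.0, 'width': 0.0870139888228945}
```

View pics/scene0.png

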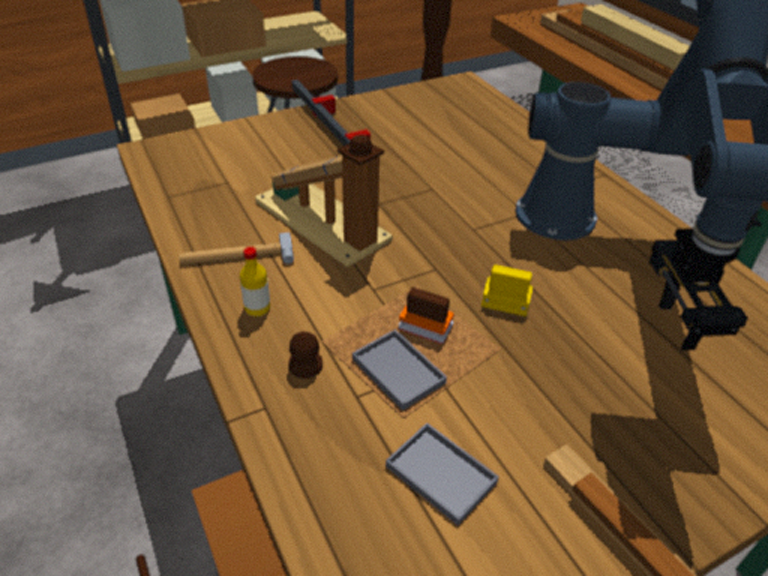

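View pics/top0.png

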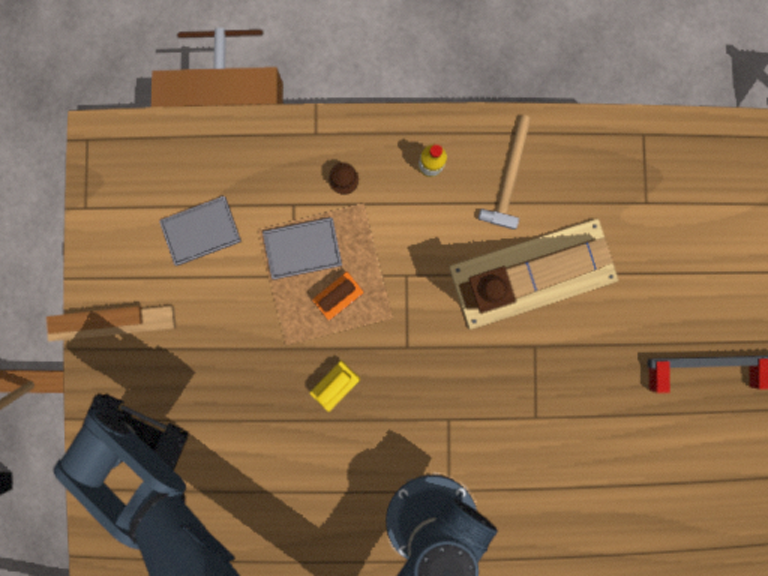

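The scene holds an orange block at top(338,295) and a yellow look-alike at (334,386). One grey tray is on the cork mat at (302,247); the other, at (201,230), is off the mat. The base is at (433,517). The tray meant is the one on the mat, since it is nearer the base. The rail has blue lines at (532,277) (upper, by the newel) and (592,257) (lower).

Run:
```python
from h import *
import pickle
S=pickle.load(open("s.pkl","rb"));d=S["top"];f=d["frame"];hsv=cv2.cvtColor(f,cv2.COLOR_RGB2HSV)
def comps(m,x0,y0,x1,y1,mn=8):
    M=np.zeros_like(m);M[y0:y1,x0:x1]=m[y0:y1,x0:x1]
    n,l,s,c=cv2.connectedComponentsWithStats(M)
    return [(l==i).astype(np.uint8) for i in range(1,n) if s[i,4]>=mn]
def rect(m):
    c=max(cv2.findContours(m,cv2.RETR_EXTERNAL,cv2.CHAIN_APPROX_NONE)[0],key=len)
    return cv2.boxPoints(cv2.minAreaRect(c))
def show(n,m,z):
    b=rect(m);P=onz(d,b,z);e=[P[1]-P[0],P[2]-P[1]];L=[np.linalg.norm(x) for x in e];i=int(np.argmax(L))
    print(n,"px",b.mean(0).round(1),"ctr",P.mean(0).round(4),"size",np.round(L,4),"long dir deg",round(np.degrees(np.arctan2(e[i][1],e[i][0])),1),"dist",round(np.hypot(*P.mean(0)[:2]),3))
H,Sa,V=[hsv[:,:,i] for i in range(3)]
org=((H<15)&(Sa>200)&(V>150)).astype(np.uint8)
for m in comps(org,195,170,260,225,30):
    m=cv2.morphologyEx(m,cv2.MORPH_CLOSE,np.ones((9,9),np.uint8)); show("base",m,0.041)
dark=((V<110)).astype(np.uint8)
for m in comps(dark,205,178,243,215,30): show("handle",m,0.093)
gray=((Sa<70)&(V>60)).astype(np.uint8)
for m in comps(gray,100,125,235,195,300): show("tray",m,0.021)
blue=((H>95)&(H<135)&(Sa>50)).astype(np.uint8)
for m in comps(blue,340,155,410,200,8):
    ys,xs=np.nonzero(m);print("blue",xs.mean(),ys.mean(),len(xs)); 
    z=.2003 if xs.mean()<375 else .0997
    show(" line",m,z)
cr=f[140:225,160:260,::-1];cr2=f[140:225,310:420,::-1]
cv2.imwrite("pics/c1.png",np.hstack([cv2.resize(cr,None,fx=3.8,fy=3.8),cv2.resize(cr2,None,fx=3.8,fy=3.8)])[:, :800])
```

```text
base px [224.9 197. ] ctr [0.5084 0.2083 0.041 ] size [0.0965 0.0563] long dir deg -51.8 dist 0.549
handle px [216.8 187.8] ctr [0.537  0.2314 0.093 ] size [0.0909 0.0208] long dir deg -52.6 dist 0.585
handle px [223.9 196.5] ctr [0.509 0.209 0.093] size [0.0813 0.028 ] long dir deg -51.8 dist 0.55
tray px [132.8 153.4] ctr [0.6591 0.5213 0.021 ] size [0.1631 0.1127] long dir deg -70.5 dist 0.84
tray px [201.  165.1] ctr [0.6167 0.2889 0.021 ] size [0.1613 0.1117] long dir deg -79.3 dist 0.681
```

View pics/c1.png

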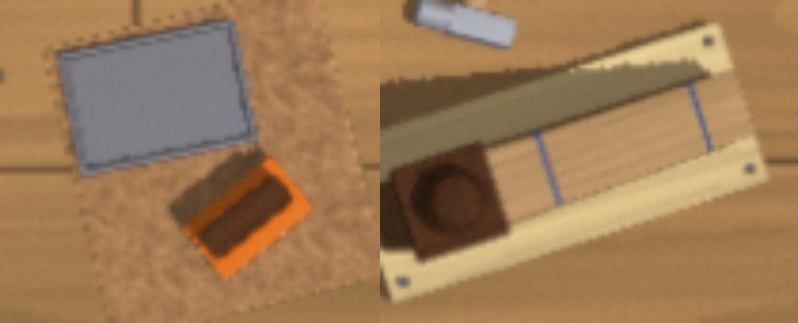

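The crop confirms the orange block lies beside the tray on the mat, and shows both blue lines on the rail. Next I refine the lines.

Run:
```python
from h import *
import pickle
S=pickle.load(open("s.pkl","rb"));d=S["top"];f=d["frame"].astype(int)
m=((f[:,:,2]-f[:,:,0])>-12).astype(np.uint8);M=np.zeros_like(m);M[158:198,346:402]=m[158:198,346:402]
n,l,s,c=cv2.connectedComponentsWithStats(M)
out=[]
for i in range(1,n):
    if s[i,4]<8 or s[i,3]<12: continue
    print(s[i],c[i].round(1)); P=onz(d,[c[i]],.2003 if c[i][0]<375 else .0997)[0];out.append(P);print(P.round(4))
for nm,e,z in(("U",[(351.6,174.7),(357.9,194.5)],.2003),("L",[(391.3,161.8),(397.1,180.3)],.0997)):
    P=onz(d,e,z);v=P[1]-P[0];print(nm,P.mean(0).round(4),"width",np.linalg.norm(v).round(4),"up dir deg",np.degrees(np.arctan2(v[1],v[0])).round(1)+90)
    out.append(P.mean(0))
U,L=out[-2:];v=U-L;print("from lines: horiz",np.hypot(*v[:2]),"expect",.19*np.cos(np.radians(32)),"dir",np.degrees(np.arctan2(v[1],v[0])),"mid",(U+L)/2)
```

```text
[391 161   6  19  23] [393.6 169.6]
[ 0.5903 -0.3392  0.0997]
[350 174   8  19  24] [353.7 183.4]
[ 0.542  -0.1853  0.2003]
U [ 0.5384 -0.1885  0.2003] width 0.0623 up dir deg -73.1
L [ 0.5854 -0.3411  0.0997] width 0.0626 up dir deg -73.5
from lines: horiz 0.15960531655524876 expect 0.16112913826972095 dir 107.1316723918533 mid [ 0.56194046 -0.26480811  0.15      ]
```

Emit:
jog_arm(
  deltas=[
    [[0.2,-0.28,0,0,0,-0.05],[0.4,-0.56,0,0,0,-0.1],[0.6,-0.84,0,0,0,-0.154],[0.8,-1.0,0,0,0,-0.154],[1.0,-1.0,0,0,0,-0.154]],
  ],
  gripper=1,
  force=60,
)

```text
clock: 0.72
tool_pos: [0.4609, 0.3414, 0.2223]
eef_rot: [-1.37, -2.825, 0.003]
ft_force: [1.1, 0.9, -1.1]
width: 0.0873
grip_force: 0.0
```

Emit:
jog_arm(
  deltas=[
    [[0.01,-0.2,0,0,0,0],[0.02,-0.4,0,0,0,0],[0.02,-0.45,-0.1,0,0,0],[0.02,-0.45,-0.3,0,0,0],[0.02,-0.45,-0.4,0,0,0]],
  ],
)

```text
clock: 1.35
tool_pos: [0.4646, 0.2302, 0.1203]
eef_rot: [-1.37, -2.824, 0.004]
ft_force: [0.4, 0.3, 0.8]
width: 0.0871
grip_force: 0.0
```

Emit:
jog_arm(
  deltas=[
    [[0,0,0,0,0,0],[0,0,0,0,0,0],[0,0,0,0,0,0],[0,0,0,0,0,0],[0,0,0,0,0,0]],
  ],
)

```text
clock: 1.98
tool_pos: [0.4664, 0.2313, 0.1232]
eef_rot: [1.37, 2.826, 0.001]
ft_force: [0.4, 0.6, 0.0]
width: 0.0874
grip_force: 0.0
```

Run:
```python
from h import *
from scipy.spatial.transform import Rotation as R
d=grab("wrist");cv2.imwrite("pics/w1.png",d["frame"][:,:,::-1]);s=readout.get_state();print(s["tool_pos"],s["clock"]);print(R.from_rotvec(s["eef_rot"]).as_matrix().round(3))
print("proj handle top ctr expected",proj(d,[[.5087,.2087,.093]]))
```

```text
[0.46626264 0.23123354 0.12301783] 2.025
[[-0.62   0.785  0.001]
 [ 0.785  0.62   0.   ]
 [-0.     0.001 -1.   ]]
proj handle top ctr expected [[279.5064173  265.80808234]]
```

View pics/w1.png

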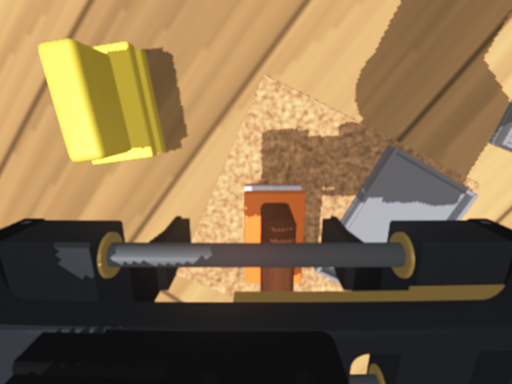

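The wrist view shows the orange block's handle upright at column 280, rows 200–290. That matches the expected projection (279.5, 266) and lines up with the fingers; the yellow look-alike is well away. Moving to grasp.

Emit:
jog_arm(
  deltas=[
    [[0.08,-0.045,0,0,0,0],[0.17,-0.09,0,0,0,0],[0.17,-0.09,-0.05,0,0,0],[0.17,-0.09,-0.15,0,0,0],[0.17,-0.09,-0.276,0,0,0]],
  ],
)

```text
clock: 2.65
tool_pos: [0.5083, 0.2085, 0.0525]
eef_rot: [-1.371, -2.827, -0.0]
ft_force: [-0.3, 0.2, 0.6]
width: 0.0869
grip_force: 0.0
```

Emit:
jog_arm(
  deltas=[
    [[0,0,0,0,0,0],[0,0,0,0,0,0],[0,0,0,0,0,0],[0,0,0,0,0,0],[0,0,0,0,0,0]],
  ],
)

```text
clock: 3.28
tool_pos: [0.5089, 0.2087, 0.0542]
eef_rot: [1.37, 2.826, 0.001]
ft_force: [0.1, 0.2, -0.5]
width: 0.087
grip_force: 0.0
```

Emit:
jog_arm(
  deltas=[
    [[0,0,0,0,0,0],[0,0,0,0,0,0],[0,0,0,0,0,0],[0,0,0,0,0,0],[0,0,0,0,0,0]],
  ],
  gripper=0,
  force=60,
)

```text
clock: 3.9
tool_pos: [0.5086, 0.2086, 0.0535]
eef_rot: [-1.37, -2.827, 0.0]
ft_force: [0.7, 0.4, 0.3]
width: 0.0449
grip_force: 0.0
```

Emit:
jog_arm(
  deltas=[
    [[0,0,0,0,0,0],[0,0,0,0,0,0],[0,0,0,0,0,0],[0,0,0,0,0,0],[0,0,0,0,0,0]],
  ],
)

```text
clock: 4.53
tool_pos: [0.5084, 0.2086, 0.0536]
eef_rot: [-1.37, -2.827, 0.0]
ft_force: [-1.0, -1.1, 1.1]
width: 0.0277
grip_force: 60.0
```

Emit:
jog_arm(
  deltas=[
    [[0,0,0.1,0,0,0],[0,0,0.25,0,0,0],[0,0,0.4,0,0,0],[0,0,0.6,0,0,0],[0,0,0.8,0,0,0]],
  ],
)

```text
clock: 5.15
tool_pos: [0.5076, 0.2085, 0.254]
eef_rot: [-1.369, -2.825, 0.002]
ft_force: [0.1, 0.2, -3.8]
width: 0.0277
grip_force: 60.0
```

Emit:
jog_arm(
  deltas=[
    [[0,0,0.15,0,0,0],[0,0,0.3,0,0,0],[0,0,0.45,0,0,0],[0,0,0.6,0,0,0],[0,0,0.68,0,0,0]],
  ],
)

```text
clock: 5.78
tool_pos: [0.5086, 0.2088, 0.4248]
eef_rot: [1.37, 2.826, 0.002]
ft_force: [-0.5, -0.2, -4.1]
width: 0.0274
grip_force: 60.0
```

Emit:
jog_arm(
  deltas=[
    [[0.03,-0.1,0,0,0,-0.02],[0.06,-0.28,0,0,0,-0.05],[0.09,-0.46,0,0,0,-0.08],[0.12,-0.64,0,0,0,-0.1],[0.15,-0.82,0,0,0,-0.118]],
  ],
)

```text
clock: 6.4
tool_pos: [0.5455, 0.0025, 0.4222]
eef_rot: [-1.868, -2.523, 0.001]
ft_force: [0.2, 0.3, -3.8]
width: 0.0278
grip_force: 60.0
```

Run:
```python
from h import *
from scipy.spatial.transform import Rotation as R
s=readout.get_state();print(s["tool_pos"],s["ft_force"],s["width"],s["clock"],s["joint_pos"].round(2));print(R.from_rotvec(s["eef_rot"]).as_matrix().round(3))
```

```text
[0.54549098 0.00247282 0.4222236 ] [ 0.20397193  0.3127722  -3.82285736] 0.02781614655546123 6.4 [-0.2   0.25  1.33  0.    1.57 -0.5 ]
[[-0.292  0.957 -0.002]
 [ 0.957  0.292  0.001]
 [ 0.001 -0.002 -1.   ]]
```

Emit:
jog_arm(
  deltas=[
    [[0.04,-0.15,0,0,0,0],[0.08,-0.32,0,0,0,0],[0.12,-0.5,0,0,0,0],[0.16,-0.68,0,0,0,0],[0.2,-0.86,0,0,0,0]],
  ],
)

```text
clock: 7.02
tool_pos: [0.5958, -0.2124, 0.4219]
eef_rot: [-1.866, -2.524, -0.0]
ft_force: [0.9, 0.1, -2.8]
width: 0.0274
grip_force: 60.0
```

Emit:
jog_arm(
  deltas=[
    [[0.005,-0.18,0,0.034,0.0103,0],[0.01,-0.36,0,0.068,0.0206,0],[0.015,-0.54,0,0.102,0.031,0],[0.02,-0.7,0,0.136,0.0413,0],[0.02,-0.7,0,0.17,0.0517,0]],
  ],
)

```text
clock: 7.65
tool_pos: [0.6003, -0.3907, 0.4196]
eef_rot: [-1.584, -2.128, -0.457]
ft_force: [0.3, 1.3, -4.0]
width: 0.0277
grip_force: 60.0
```

Emit:
jog_arm(
  deltas=[
    [[0,0,-0.1,0,0,0],[0,0,-0.2,0,0,0],[0,0,-0.3,0,0,0],[0,0,-0.3,0,0,0],[0,0,-0.3,0,0,0]],
  ],
)

```text
clock: 8.28
tool_pos: [0.6013, -0.3865, 0.3487]
eef_rot: [-1.58, -2.137, -0.454]
ft_force: [0.2, -0.4, -3.1]
width: 0.0276
grip_force: 60.0
```

```bash
cat > r.py <<'E'
from h import *
from scipy.spatial.transform import Rotation as R
mid=np.array([.563,-.264,.15]);a=np.radians(106.9);t=np.radians(32)
u=np.array([np.cos(a)*np.cos(t),np.sin(a)*np.cos(t),np.sin(t)]);n=np.array([-np.cos(a)*np.sin(t),-np.sin(a)*np.sin(t),np.cos(t)]);x=np.cross(u,n)
def rep():
    s=readout.get_state();p=s["tool_pos"]-mid;M=R.from_rotvec(s["eef_rot"]).as_matrix();T=np.c_[u,x,-n]
    if M[:,0]@u<0: M=M@np.diag([-1,-1,1])
    if M[:,1]@x<0: T=np.c_[u,-x,-n]
    print(s["clock"],"pos",s["tool_pos"].round(4),"rail s,x,h(sole)",(p@u).round(4),(p@x).round(4),(p@n-.051).round(4),"F u,x,n",[(s["ft_force"]@k).round(1) for k in(u,x,n)],"joints",s["joint_pos"].round(2))
    T=np.c_[u,np.cross(-n,u),-n];print("turn needed /pi",(R.from_matrix(T@M.T).as_rotvec()/np.pi).round(4));return s
def goto(sx,xx,h):
    s=readout.get_state();print("delta/250",((mid+u*sx+x*xx+n*(.051+h)-s["tool_pos"])/.25).round(3))
E
python3 - <<'E'
from r import *
rep();goto(-.095,0,.04);print(u,n)
E
```

```text
8.275 pos [ 0.6013 -0.3865  0.3487] rail s,x,h(sole) -0.0036 0.001 0.1856 F u,x,n [np.float64(-2.0), np.float64(0.1), np.float64(-2.4)] joints [-0.83  0.83  0.61  0.29  2.19 -1.02]
turn needed /pi [ 0.0001  0.0005 -0.0007]
delta/250 [-0.004 -0.003 -0.688]
[-0.24652944  0.81142394  0.52991926] [ 0.15404869 -0.50703395  0.8480481 ]
```

Emit:
jog_arm(
  deltas=[
    [[0,0,-0.15,0,0,0],[0,0,-0.3,0,0,0],[0,0,-0.45,0,0,0],[0,0,-0.6,0,0,0],[-0.004,-0.003,-0.688,0,0,0]],
  ],
)

```text
clock: 8.9
tool_pos: [0.6002, -0.3872, 0.1757]
eef_rot: [-1.58, -2.137, -0.454]
ft_force: [-0.0, 0.2, -4.7]
width: 0.0275
grip_force: 60.0
```

Emit:
jog_arm(
  deltas=[
    [[0,0,0,0,0,0],[0,0,0,0,0,0],[0,0,0,0,0,0],[0,0,0,0,0,0],[0,0,0,0,0,0]],
  ],
)

```text
clock: 9.52
tool_pos: [0.6002, -0.3872, 0.1772]
eef_rot: [-1.58, -2.137, -0.454]
ft_force: [-0.6, 0.3, -3.7]
width: 0.0274
grip_force: 60.0
```

Run:
```python
from r import *
rep();goto(-.093,0,.012)
d=grab("scene");P=proj(d,[mid-u*.095,mid+u*.095,mid-u*.095+x*.03,mid-u*.095-x*.03,mid+u*.095+x*.03,mid+u*.095-x*.03]);print(P.round(1))
f=np.ascontiguousarray(d["frame"][:,:,::-1]);cv2.imwrite("pics/s2.png",cv2.resize(f[70:190,150:300],(750,600),interpolation=cv2.INTER_CUBIC))
```

```text
9.525 pos [ 0.6002 -0.3872  0.1772] rail s,x,h(sole) -0.0948 -0.0002 0.0403 F u,x,n [np.float64(-1.5), np.float64(-0.5), np.float64(-3.4)] joints [-0.83  0.94  0.82  0.24  1.88 -1.11]
turn needed /pi [ 0.0002  0.0006 -0.0007]
delta/250 [-0.018  0.063 -0.092]
[[194.2 112. ]
 [221.5 105.4]
 [187.9 114.9]
 [200.4 109.2]
 [214.8 108.5]
 [228.  102.4]]
```

View pics/s2.png

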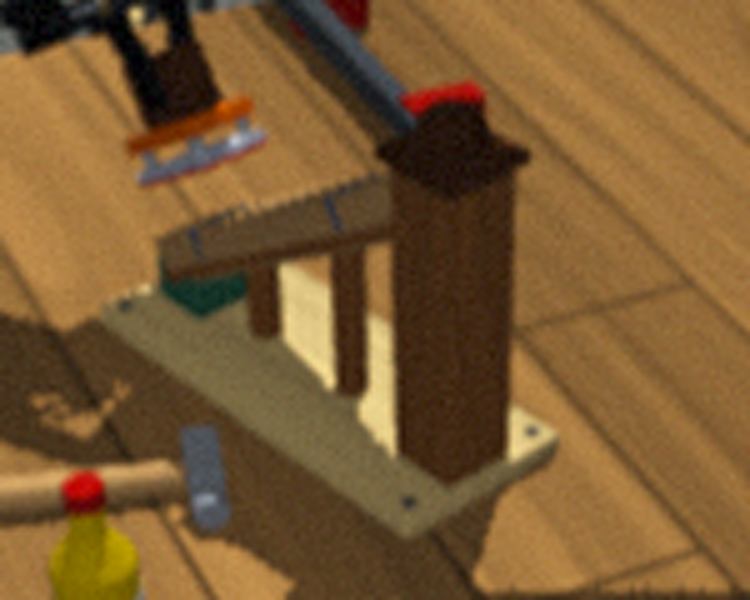

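The view shows the block above the lower line, parallel to the rail. The lines' near ends at crop (190,228) and (330,195) match the predictions (190,225) and (324,192). Lowering onto the rail.

Emit:
jog_arm(
  deltas=[
    [[-0.006,0.02,-0.03,0,0,0],[-0.012,0.04,-0.06,0,0,0],[-0.018,0.061,-0.09,0,0,0],[-0.018,0.061,-0.094,0,0,0],[-0.018,0.061,-0.094,0,0,0]],
  ],
)

```text
clock: 10.2
tool_pos: [0.5957, -0.3719, 0.153]
eef_rot: [-1.58, -2.137, -0.454]
ft_force: [-0.5, 0.2, -3.4]
width: 0.0275
grip_force: 60.0
```

Run:
```python
from r import *
rep();goto(-.095,0,0.0)
```

```text
10.2 pos [ 0.5957 -0.3719  0.153 ] rail s,x,h(sole) -0.094 -0.0001 0.0112 F u,x,n [np.float64(-1.5), np.float64(-0.4), np.float64(-3.1)] joints [-0.82  0.94  0.89  0.24  1.82 -1.12]
turn needed /pi [-0.      0.0004 -0.0007]
delta/250 [-0.006  0.02  -0.04 ]
```

Emit:
jog_arm(
  deltas=[
    [[-0.002,0.006,-0.01,0,0,0],[-0.004,0.012,-0.02,0,0,0],[-0.006,0.019,-0.032,0,0,0],[-0.007,0.022,-0.037,0,0,0],[-0.007,0.022,-0.037,0,0,0]],
  ],
)

```text
clock: 10.82
tool_pos: [0.5938, -0.3665, 0.1441]
eef_rot: [-1.58, -2.137, -0.454]
ft_force: [-0.4, 0.6, -1.9]
width: 0.0276
grip_force: 60.0
```

Run:
```python
from r import *
s=rep();print(s["moment"])
```

```text
10.825 pos [ 0.5938 -0.3665  0.1441] rail s,x,h(sole) -0.0939 -0.0003 0.0007 F u,x,n [np.float64(-0.4), np.float64(-0.2), np.float64(-1.9)] joints [-0.82  0.94  0.92  0.24  1.79 -1.12]
turn needed /pi [ 0.0001  0.0004 -0.0007]
[-0.5629285  -0.09057321 -0.005446  ]
```

Emit:
jog_arm(
  deltas=[
    [[-0.001,0.002,-0.004,0,0,0],[-0.001,0.004,-0.007,0,0,0],[-0.001,0.004,-0.007,0,0,0],[-0.001,0.004,-0.007,0,0,0],[-0.001,0.004,-0.007,0,0,0]],
  ],
)

```text
clock: 11.45
tool_pos: [0.5936, -0.3655, 0.1424]
eef_rot: [-1.58, -2.137, -0.454]
ft_force: [-0.5, -2.0, 3.6]
width: 0.0277
grip_force: 60.0
```

Run:
```python
from r import *
s=rep();print(s["moment"])
```

```text
11.45 pos [ 0.5936 -0.3655  0.1424] rail s,x,h(sole) -0.0939 -0.0003 -0.0012 F u,x,n [np.float64(0.4), np.float64(-1.1), np.float64(4.0)] joints [-0.82  0.94  0.92  0.24  1.79 -1.12]
turn needed /pi [ 0.      0.0004 -0.0007]
[-0.41089298  0.23647271  0.23289904]
```

Emit:
jog_arm(
  deltas=[
    [[-0.001,0.003,-0.005,0,0,0],[-0.002,0.006,-0.01,0,0,0],[-0.002,0.006,-0.01,0,0,0],[-0.002,0.006,-0.01,0,0,0],[-0.002,0.006,-0.01,0,0,0]],
  ],
)

```text
clock: 12.08
tool_pos: [0.5932, -0.3642, 0.1402]
eef_rot: [-1.58, -2.137, -0.454]
ft_force: [0.3, -4.5, 5.3]
width: 0.0276
grip_force: 60.0
```

Run:
```python
from r import *
s=rep();print(s["moment"])
for i in range(3): grab("top"); rep()
print(u*.2/.25, u*.18/.25)
```

```text
12.075 pos [ 0.5932 -0.3642  0.1402] rail s,x,h(sole) -0.0939 -0.0003 -0.0039 F u,x,n [np.float64(-0.9), np.float64(-1.0), np.float64(6.9)] joints [-0.82  0.94  0.92  0.24  1.78 -1.12]
turn needed /pi [ 0.0002  0.0006 -0.0007]
[-0.31282284  0.31101224  0.16309067]
12.125 pos [ 0.5931 -0.3642  0.1402] rail s,x,h(sole) -0.0939 -0.0003 -0.0039 F u,x,n [np.float64(0.7), np.float64(-0.6), np.float64(7.3)] joints [-0.82  0.94  0.92  0.24  1.78 -1.12]
turn needed /pi [ 0.0002  0.0005 -0.0007]
12.175 pos [ 0.5931 -0.3642  0.1402] rail s,x,h(sole) -0.0939 -0.0003 -0.0039 F u,x,n [np.float64(0.5), np.float64(-2.4), np.float64(5.8)] joints [-0.82  0.94  0.92  0.24  1.78 -1.12]
turn needed /pi [ 0.0002  0.0005 -0.0007]
12.225 pos [ 0.5932 -0.3642  0.1402] rail s,x,h(sole) -0.0939 -0.0003 -0.0038 F u,x,n [np.float64(0.5), np.float64(-0.9), np.float64(6.3)] joints [-0.82  0.94  0.92  0.24  1.78 -1.12]
turn needed /pi [ 0.0002  0.0005 -0.0007]
[-0.19722355  0.64913915  0.42393541] [-0.1775012   0.58422524  0.38154187]
```

Emit:
jog_arm(
  deltas=[
    [[-0.0099,0.0325,0.0212,0,0,0],[-0.0197,0.0649,0.0424,0,0,0],[-0.0296,0.0974,0.0636,0,0,0],[-0.0394,0.1298,0.0848,0,0,0],[-0.0493,0.1623,0.106,0,0,0]],
  ],
)

```text
clock: 12.85
tool_pos: [0.5824, -0.3259, 0.1658]
eef_rot: [-1.586, -2.143, -0.452]
ft_force: [2.3, -7.0, 1.9]
width: 0.0276
grip_force: 60.0
```

Run:
```python
from r import *
s=rep();print(s["moment"])
```

```text
12.85 pos [ 0.5824 -0.3259  0.1658] rail s,x,h(sole) -0.0466 0.0006 -0.0033 F u,x,n [np.float64(-5.2), np.float64(0.2), np.float64(5.5)] joints [-0.79  0.86  1.03  0.25  1.74 -1.11]
turn needed /pi [ 0.0022  0.002  -0.0001]
[-1.22701843 -0.32149213  0.00413224]
```

Emit:
jog_arm(
  deltas=[
    [[-0.0101,0.0329,0.0205,0,0,0],[-0.0202,0.0659,0.041,0,0,0],[-0.0302,0.0988,0.0616,0,0,0],[-0.04,0.1318,0.082,0,0,0],[-0.0499,0.1643,0.1026,0,0,0]],
  ],
)

```text
clock: 13.48
tool_pos: [0.5702, -0.2851, 0.1915]
eef_rot: [-1.587, -2.144, -0.452]
ft_force: [3.5, -8.4, 2.1]
width: 0.0278
grip_force: 60.0
```

Run:
```python
from r import *
s=rep();print(s["moment"])
```

```text
13.475 pos [ 0.5702 -0.2851  0.1915] rail s,x,h(sole) 0.0031 0.0008 -0.004 F u,x,n [np.float64(-6.5), np.float64(0.9), np.float64(6.6)] joints [-0.77  0.79  1.12  0.26  1.72 -1.09]
turn needed /pi [ 0.0024  0.0022 -0.0001]
[-1.21249057 -0.34356017  0.03615891]
```

Emit:
jog_arm(
  deltas=[
    [[-0.0099,0.0325,0.0212,0,0,0],[-0.0197,0.0649,0.0424,0,0,0],[-0.0296,0.0974,0.0636,0,0,0],[-0.0394,0.1298,0.0848,0,0,0],[-0.0493,0.1623,0.106,0,0,0]],
  ],
)

```text
clock: 14.1
tool_pos: [0.5579, -0.2445, 0.218]
eef_rot: [-1.587, -2.144, -0.452]
ft_force: [2.5, -8.3, 1.4]
width: 0.0274
grip_force: 60.0
```

Run:
```python
from r import *
s=rep();print(s["moment"])
```

```text
14.1 pos [ 0.5579 -0.2445  0.218 ] rail s,x,h(sole) 0.0532 0.0008 -0.004 F u,x,n [np.float64(-6.6), np.float64(-0.0), np.float64(5.8)] joints [-0.74  0.71  1.21  0.28  1.7  -1.06]
turn needed /pi [ 0.0024  0.0022 -0.0001]
[-1.25415064 -0.32266646  0.06437855]
```

Emit:
jog_arm(
  deltas=[
    [[-0.0099,0.0325,0.0212,0,0,0],[-0.0197,0.0649,0.0424,0,0,0],[-0.0296,0.0974,0.0636,0,0,0],[-0.0375,0.1233,0.0805,0,0,0],[-0.0375,0.1233,0.0805,0,0,0]],
  ],
)

```text
clock: 14.72
tool_pos: [0.5484, -0.2126, 0.2387]
eef_rot: [-1.584, -2.142, -0.454]
ft_force: [2.1, -6.0, 3.6]
width: 0.0279
grip_force: 60.0
```

Emit:
jog_arm(
  deltas=[
    [[0,0,0,0,0,0],[0,0,0,0,0,0],[0,0,0,0,0,0],[0,0,0,0,0,0],[0,0,0,0,0,0]],
  ],
)

```text
clock: 15.35
tool_pos: [0.5484, -0.2125, 0.2384]
eef_rot: [-1.584, -2.141, -0.455]
ft_force: [3.5, -6.1, 3.2]
width: 0.0276
grip_force: 60.0
```

Run:
```python
from r import *
s=rep();print(s["moment"])
d=grab("scene");f=d["frame"][:,:,::-1];cv2.imwrite("pics/s3.png",cv2.resize(f[40:160,160:310],(750,600),interpolation=cv2.INTER_CUBIC))
```

```text
15.35 pos [ 0.5484 -0.2125  0.2384] rail s,x,h(sole) 0.0922 0.001 -0.0044 F u,x,n [np.float64(-4.1), np.float64(1.6), np.float64(6.4)] joints [-0.71  0.66  1.26  0.29  1.7  -1.04]
turn needed /pi [ 0.0013  0.0019 -0.0002]
[-0.68129168 -0.18231839  0.00974239]
```

View pics/s3.png

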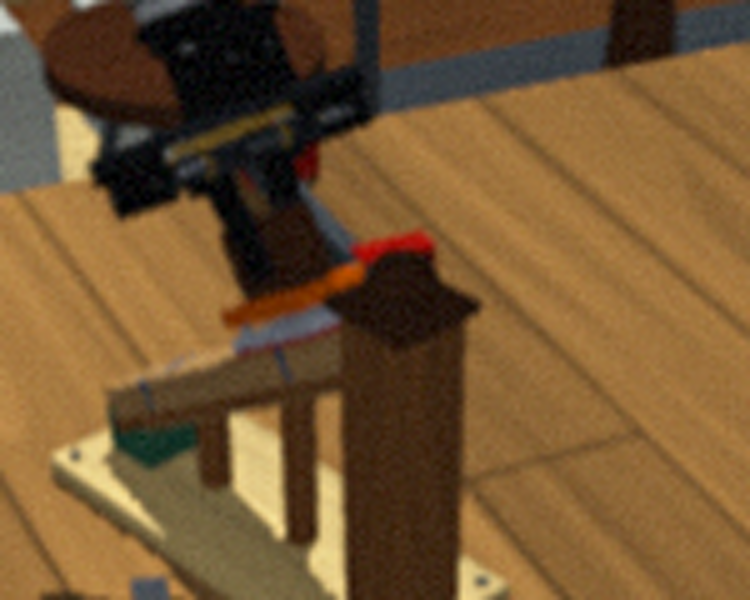

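The block is flat on the rail, with its middle at the upper line at crop (285,365), clear of the newel. Lifting off square to the face.

Emit:
jog_arm(
  deltas=[
    [[0.008,-0.025,0.042,0,0,0],[0.027,-0.09,0.15,0,0,0],[0.05,-0.164,0.275,0,0,0],[0.072,-0.238,0.4,0,0,0],[0.092,-0.304,0.509,0,0,0]],
  ],
)

```text
clock: 16.02
tool_pos: [0.5697, -0.2867, 0.3649]
eef_rot: [-1.579, -2.135, -0.454]
ft_force: [-0.2, -0.5, -3.8]
width: 0.0275
grip_force: 60.0
```

Emit:
jog_arm(
  deltas=[
    [[0,0,0.06,-0.034,-0.0103,0],[0,0,0.12,-0.068,-0.0206,0],[0,0,0.18,-0.102,-0.031,0],[0,0,0.24,-0.136,-0.0413,0],[0,0,0.26,-0.17,-0.0517,0]],
  ],
)

```text
clock: 16.65
tool_pos: [0.5695, -0.2858, 0.4299]
eef_rot: [1.866, 2.526, -0.001]
ft_force: [1.3, 0.7, -3.6]
width: 0.0276
grip_force: 60.0
```

Run:
```python
from r import *
s=rep();print(R.from_rotvec(s["eef_rot"]).as_matrix().round(3),s["width"])
```

```text
16.65 pos [ 0.5695 -0.2858  0.4299] rail s,x,h(sole) 0.1291 -0.0001 0.1984 F u,x,n [np.float64(-1.6), np.float64(1.5), np.float64(-3.2)] joints [-0.64  0.4   1.09 -0.    1.65 -0.94]
turn needed /pi [ 0.1703  0.052  -0.0011]
[[-0.294  0.956  0.   ]
 [ 0.956  0.294 -0.001]
 [-0.001 -0.    -1.   ]] 0.027553974503796538
```

Emit:
jog_arm(
  deltas=[
    [[0.02,0.15,0,0,0,-0.01],[0.04,0.32,0,0,0,-0.02],[0.06,0.49,0,0,0,-0.03],[0.07,0.66,0,0,0,-0.0356],[0.08,0.83,0,0,0,-0.0356]],
  ],
)

```text
clock: 17.27
tool_pos: [0.5885, -0.0767, 0.4282]
eef_rot: [-2.002, -2.414, 0.001]
ft_force: [-0.1, 0.1, -3.4]
width: 0.0278
grip_force: 60.0
```

Emit:
jog_arm(
  deltas=[
    [[0.02,0.16,0,0,0,0],[0.04,0.32,0,0,0,0],[0.06,0.48,0,0,0,0],[0.07,0.64,0,0,0,0],[0.08,0.8,0,0,0,0]],
  ],
)

```text
clock: 17.9
tool_pos: [0.6082, 0.1228, 0.4281]
eef_rot: [-2.002, -2.415, 0.004]
ft_force: [0.8, -0.5, -4.7]
width: 0.0274
grip_force: 60.0
```

Emit:
jog_arm(
  deltas=[
    [[0.01,0.15,-0.1,0,0,0],[0.02,0.3,-0.25,0,0,0],[0.03,0.45,-0.42,0,0,0],[0.03,0.6,-0.6,0,0,0],[0.03,0.67,-0.76,0,0,0]],
  ],
)

```text
clock: 18.52
tool_pos: [0.6141, 0.2906, 0.2363]
eef_rot: [-2.0, -2.416, 0.006]
ft_force: [0.3, -1.0, -3.5]
width: 0.0274
grip_force: 60.0
```

Run:
```python
from r import *
s=rep();print(R.from_rotvec(s["eef_rot"]).as_matrix().round(3),s["width"],(np.array([.6167,.2889,.08])-s["tool_pos"])/.25)
```

```text
18.525 pos [0.6141 0.2906 0.2363] rail s,x,h(sole) 0.4832 0.2102 -0.2511 F u,x,n [np.float64(-2.7), np.float64(-0.0), np.float64(-2.5)] joints [0.28 0.59 1.26 0.   1.29 0.09]
turn needed /pi [0.1728 0.0405 0.0326]
[[-0.187  0.982 -0.006]
 [ 0.982  0.187  0.   ]
 [ 0.001 -0.006 -1.   ]] 0.027416186709472337 [ 0.01020409 -0.00699064 -0.62536947]
```

Emit:
jog_arm(
  deltas=[
    [[0.01,-0.006,-0.16,0,0,0],[0.01,-0.006,-0.32,0,0,0],[0.01,-0.006,-0.48,0,0,0],[0.01,-0.006,-0.6,0,0,0],[0.01,-0.006,-0.66,0,0,0]],
  ],
)

```text
clock: 19.15
tool_pos: [0.6163, 0.2864, 0.0717]
eef_rot: [-2.003, -2.414, 0.01]
ft_force: [-0.7, -0.2, -3.3]
width: 0.0276
grip_force: 60.0
```

Emit:
jog_arm(
  deltas=[
    [[0,0,-0.01,0,0,0],[0,0,-0.02,0,0,0],[0,0,-0.03,0,0,0],[0,0,-0.03,0,0,0],[0,0,-0.03,0,0,0]],
  ],
)

```text
clock: 19.77
tool_pos: [0.6198, 0.2867, 0.0687]
eef_rot: [2.006, 2.417, 0.001]
ft_force: [-0.9, 0.4, -3.5]
width: 0.0278
grip_force: 60.0
```

Run:
```python
from r import *
s=rep();print(R.from_rotvec(s["eef_rot"]).as_matrix().round(3),s["width"],s["ft_force"])
d=grab("scene");f=d["frame"][:,:,::-1];cv2.imwrite("pics/s4.png",cv2.resize(f[170:290,210:360],(750,600),interpolation=cv2.INTER_CUBIC))
```

```text
19.775 pos [0.6198 0.2867 0.0687] rail s,x,h(sole) 0.3898 0.2145 -0.3904 F u,x,n [np.float64(-1.3), np.float64(-0.8), np.float64(-3.3)] joints [0.27 0.78 1.39 0.   0.97 0.08]
turn needed /pi [0.1727 0.0426 0.034 ]
[[-0.185  0.983  0.001]
 [ 0.983  0.185  0.   ]
 [ 0.     0.001 -1.   ]] 0.027848308414939175 [-0.91682873  0.40605271 -3.50779936]
```

View pics/s4.png

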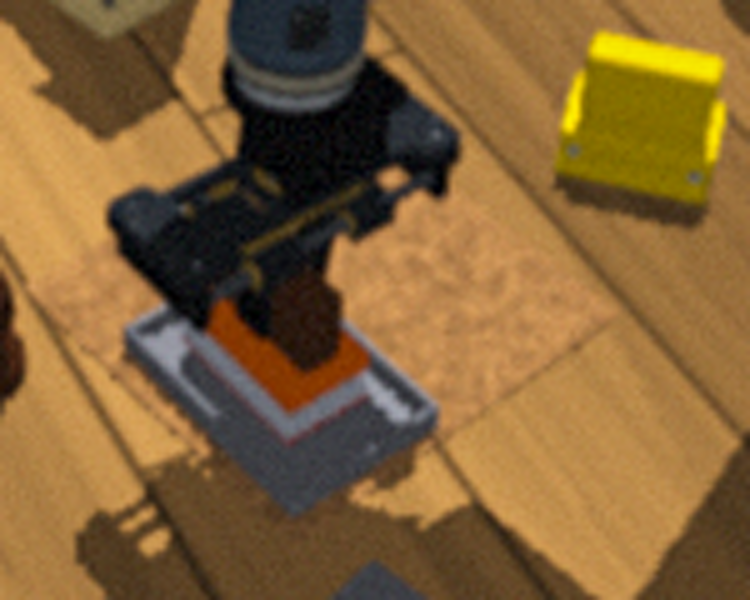

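The block hangs inside the tray's rim near its middle at crop (285,370), about 1 cm above the floor.

Emit:
jog_arm(
  deltas=[
    [[-0.005,0.003,-0.01,0,0,0],[-0.01,0.006,-0.02,0,0,0],[-0.01,0.006,-0.03,0,0,0],[-0.01,0.006,-0.038,0,0,0],[-0.01,0.006,-0.038,0,0,0]],
  ],
)

```text
clock: 20.45
tool_pos: [0.6172, 0.2882, 0.0587]
eef_rot: [2.006, 2.418, 0.0]
ft_force: [-0.3, -0.5, -4.2]
width: 0.0278
grip_force: 60.0
```

Emit:
jog_arm(
  deltas=[
    [[0,0,-0.003,0,0,0],[0,0,-0.006,0,0,0],[0,0,-0.006,0,0,0],[0,0,-0.006,0,0,0],[0,0,-0.006,0,0,0]],
  ],
)

```text
clock: 21.08
tool_pos: [0.6172, 0.2882, 0.0573]
eef_rot: [2.006, 2.418, 0.001]
ft_force: [-1.4, -1.0, 2.6]
width: 0.0277
grip_force: 60.0
```

Emit:
jog_arm(
  deltas=[
    [[0,0,0.004,0,0,0],[0,0,0.004,0,0,0],[0,0,0.004,0,0,0],[0,0,0.004,0,0,0],[0,0,0.004,0,0,0]],
  ],
)

```text
clock: 21.7
tool_pos: [0.6173, 0.2882, 0.0581]
eef_rot: [2.006, 2.418, 0.001]
ft_force: [-1.2, -0.7, 2.3]
width: 0.028
grip_force: 60.0
```

Emit:
jog_arm(
  deltas=[
    [[0,0,0,0,0,0],[0,0,0,0,0,0],[0,0,0,0,0,0],[0,0,0,0,0,0],[0,0,0,0,0,0]],
  ],
  gripper=1,
)

```text
clock: 22.32
tool_pos: [0.6171, 0.2882, 0.058]
eef_rot: [-2.006, -2.418, 0.0]
ft_force: [0.1, -0.5, 0.0]
width: 0.0697
grip_force: 0.0
```

Emit:
jog_arm(
  deltas=[
    [[0,0,0,0,0,0],[0,0,0,0,0,0],[0,0,0,0,0,0],[0,0,0,0,0,0],[0,0,0,0,0,0]],
  ],
)

```text
clock: 22.95
tool_pos: [0.6171, 0.2882, 0.0581]
eef_rot: [2.006, 2.418, 0.0]
ft_force: [-0.2, -0.2, -0.1]
width: 0.0871
grip_force: 0.0
```

Emit:
jog_arm(
  deltas=[
    [[0,0,0.05,0,0,0],[0,0,0.15,0,0,0],[0,0,0.3,0,0,0],[0,0,0.45,0,0,0],[0,0,0.6,0,0,0]],
  ],
)

```text
clock: 23.58
tool_pos: [0.6171, 0.2882, 0.2104]
eef_rot: [2.006, 2.417, 0.002]
ft_force: [0.1, 0.6, -0.5]
width: 0.0871
grip_force: 0.0
```

Run:
```python
from r import *
d=grab("scene");f=d["frame"][:,:,::-1];cv2.imwrite("pics/s5.png",cv2.resize(f[130:290,160:360],(750,600),interpolation=cv2.INTER_CUBIC))
```

```text
(no output)
```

View pics/s5.png

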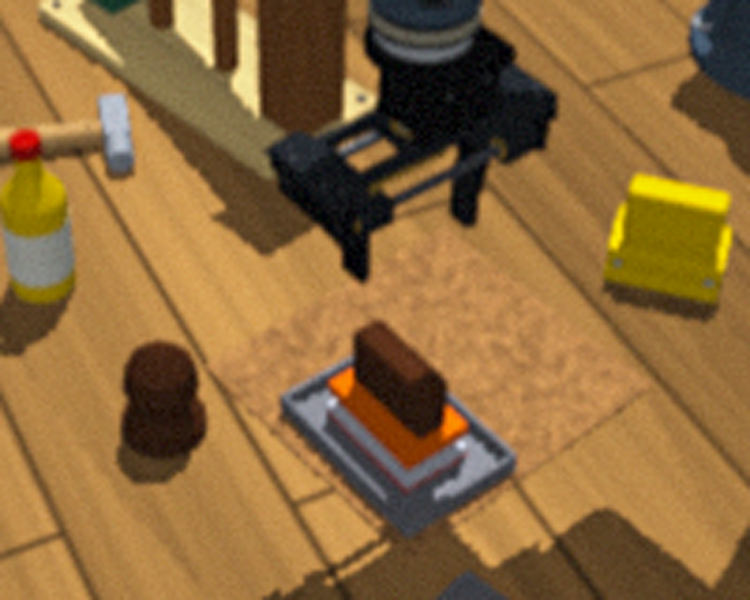

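The block stands flat in the middle of the tray at crop (400,430), released. The bottle, finial and hammer have not been disturbed and the gripper is clear.

```bash
python3 -c "
from bench import ticket;print(ticket.hand_in())"
```

```text
the job is handed in; nothing more can be done
None
```

I made the full stroke from the lower to the upper blue line, set the block down released in the middle of the nearer grey tray, and handed the job in at about 24 s; the verdict was not shown.

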